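Turn the locking bar round and pin it

ROBOT

A 6-joint arm with a two-finger parallel gripper is mounted at the origin on the work surface. World frame = base frame: x ahead of the robot, y to its left, z up, the work surface at z = 0. Lengths are in m, angles in degrees, forces in N, time in s.
With the tool pointing down it reaches from about 0.3 to 0.875 m from the base axis. Payload 6.4 kg.
Tool frame: the origin (TCP) lies on the centre line of the jaws, within the pads' length; the fingertips stand 22 mm ahead of it and the grasp point (between the pads) lies 3 mm ahead of it; x points along the fingers, z is the direction in which the jaws open and shut, and the axes are right-handed (so a half turn about x gives the same grasp; the last joint's range is limited). The gripper opens to 88 mm and grips with 3 to 60 N. Pads are 18 mm wide; open, the fingers measure 123 mm over their backs; the gripper's body (75 mm by 187 mm) begins 45 mm behind the grasp point.
Start: joints at [64.784, 10.359, 92.074, -0, 77.567, -11.82], TCP at [0.133, 0.559, 0.261] pointing down, gripper open.
Joint ranges: [-171.53, 171.53], [-51.25, 118.39], [17.06, 147.69], [-65.23, 245.23], [0, 150.52], [-178.68, 178.68]. Speed limits (degrees/s): [147.25, 147.25, 172.46, 180, 180, 180].

INTERFACE

Orientations are given as a 3x3 rotation matrix whose columns are the frame's x, y, z axes.
In Python, from station import manip gives the robot as it stands. The module is installed in compiled form; this text tells all that it offers.
- The arm moves only by the shell command python3 -m crank 'ROWS' [OPENING] [FORCE]. ROWS is JSON, a list of rows, each a list of 6 numbers: the shift along the tool's x, y, z in m, then the turn, a rotation vector about the tool's x, y, z in degrees. In form: [[tx, ty, tz, ax, ay, az], ...]. A call has 1 to 20 rows; each row is the pose to reach, as a shift and turn from the pose measured when the call began, along the tool's axes at that moment; what a row does not reach only later rows make up. A row lasts 1/8 s, in which the tool goes at most 62.5 mm and 10.7 degrees, less where a joint would pass 70% of its speed; a pose out of reach is approached as far as the arm can. A call with a gripper value outside its range is refused whole. OPENING is the finger opening in m, from 0 to 0.0881, set as the call begins (- or left out, the last holds). The fingers move at their own pace and stop on an object; FORCE is the grip in N (left out, the last holds). Time passes only in rows, so rows that repeat a pose let the fingers close. It gives the time, the measured TCP pose, the force and the opening at its end, in the units of the state.
- manip.sense(): the state, without advancing time (a new reading comes with each control period).
- manip.grab_frame(name): name is "scene" or "top"; returns a dict with "frame" (400x640x3 uint8, red, green, blue), "mtx" (3x3 intrinsics, pixels), "distortion" ([k1, k2, p1, p2, k3] as OpenCV has them; the pictures are not rectified), "cam_to_world" (4x4, takes a point from camera to world coordinates). Camera axes: x right, y down, z forward; pixel columns grow to the right and rows downward; lengths in m; the calibration is good to about 2 mm. A picture is of the moment at which its call begins. There is no depth.
- manip.job_done(): hands the job in, once; it reports no verdict.
The state is a dict: "time_s": time; "q": joint angles; "qvel": joint speeds; "joint_efforts": joint torques, N m; "ee_pos": TCP position; "tcp_rot": TCP orientation; "force": force on the tool from outside, world axes, zero at the start; "moment": the same for the moment, N m; "opening": opening from 0.0 (shut) to 1.0 (fully open).
Only numpy, scipy, OpenCV 4.12 (cv2) and the standard library are available. Lean on these libraries where they do the work, as an engineer would, in place of code of your own. Each camera call takes 0.05 s, during which the arm holds its last target. There are 200 camera calls.

TASK

The locking bar on the red strong box lies the wrong way round: lift it clear, turn it end for end and lay it back down in its two keepers so that the blue eye sits between the two ears of the yoke. Then push the yellow-handled pin fully home through both ears and the eye, and let go. Do not let the bar hit the orange card stand, and leave the bottles, tins and tub standing where they are.

Things in the scene. Friction and masses are not known exactly. Their poses are not given: they have to be found in the camera images.
- strongbox: Red steel box, 360 x 140 x 60 mm high, fixed. Origin: centre of its underside; x along its length towards the yoke, y across it, z up. On the lid two dark U keepers at x = -75 and +75 mm, open at the top: slot 26 mm wide (y), 18 mm long (x), floor 86 mm above the table, flared tops 121 mm high. Lid bare between them.
- cradle (a point): Where the middle of the bar's axis lies when it rests properly in the keepers: above the box's centre, 96 mm above the table. Axes as the strong box.
- yoke (a point): Centre of the steel yoke on the lid, at x = 165 mm of the box, 96 mm above the table, between its two upright ears, level with their holes. Axes as the box; its -y side is clear. Ears: 36 mm long (x), 8 mm thick, tops 116 mm above the table; gap 22 mm in y (outer faces at y = -19, +19 mm), open at the top and both ends; each has a round 16 mm hole along y.
- bar: Loose bar, 0.35 kg: aluminium tube 20 x 20 mm, black sleeve 60 mm long round its middle, blue flat upright tab with an eye at one end. Origin: on its axis, mid sleeve, 20 mm short of its balance point; x towards the eye, y along the eye's hole. Tube from x = -125 to 130 mm, tab to 185 mm, 8 mm thick, 32 mm tall. Starts in the keepers, eye away from the yoke.
- eye (a point): Centre of the eye, a round 19 mm hole through the tab along the bar's y, at x = 165 mm of the bar on its axis.
- pin: Loose pin, 90 g, lying flat on the table. Yellow handle 50 mm long (x), 24 mm wide, 24 mm high; steel shaft, diameter 10 mm, 60 mm long, from the handle's +x end, last 10 mm tapered. Origin: under the handle's centre; x towards the shaft's tip, z up; shaft axis at z = 12 mm, shoulder at x = 25 mm.
- pin_mid (a point): Point on the shaft's axis 19 mm from the shoulder: at the yoke's centre when the pin is fully home (shoulder against an ear). Axes as the pin.
- pin_tip (a point): Tip of the pin's shaft, at x = 85 mm of the pin. Axes as the pin.
- card_stand: Fixed stand beside the box: foot 64 mm across, thin rod, orange price card 110 mm wide and 4 mm thick, top 190 mm above the table. Origin: centre of its foot.
- oil: Bottle of oil, amber, loose, 64 mm across, 175 mm high, standing beside the box. Origin: centre of its underside.
- ketchup: Red bottle, loose, 54 mm across, 165 mm high, standing beside the box. Origin: centre of its underside.
- tin_green: Tin with green label, loose, 74 mm across, 105 mm high. Origin: centre of its underside.
- tin_blue: Tin with blue label, loose, 74 mm across, 105 mm high. Origin: centre of its underside.
- tub: Yellow margarine tub, loose, 92 mm across, 66 mm high. Origin: centre of its underside.
Not all that is in view belongs to the job. Several things have the shape of the pin; the one meant has the colours described above.

How it is judged:
By the outcome, as a careful person would: the job done as asked, in the order asked, and still so for the second after the job is handed in, with the robot touching nothing.
It also fails if it takes over 72 s, if anything falls off the work surface, if the arm or the gripper's body presses on something with over 40 N, if the wrist force passes 120 N, or if a joint passes its speed limit or range.

## Working session

There is one attempt and no reset: what is moved stays moved. The work goes in short steps, Python scripts to look and compute and a shell command to move; the robot and the scene stay as the last step left them, time stands still between calls to the robot, and variables do not carry over. Pictures are saved under pics/ and viewed, about 8 in all and at most 12, crops included, and the job is handed in when it is done.

```bash
mkdir -p pics; ls; python3 - <<'E'
from station import manip
import cv2,numpy as np
s=manip.sense();print(s)
for n in("scene","top"):
    f=manip.grab_frame(n);cv2.imwrite(f"pics/{n}0.png",f["frame"][:,:,::-1]);print(n,f["mtx"],f["distortion"],f["cam_to_world"])
    np.savez(f"pics/{n}0.npz",**{k:np.array(v) for k,v in f.items()})
E
```

```text
pics
{'time_s': 0.0, 'q': array([ 6.47846952e+01,  1.04025750e+01,  9.21301560e+01, -4.02871077e-04,
        7.75668019e+01, -1.18203628e+01]), 'qvel': array([ 0.01979394, -0.03083348, -0.03747249,  0.0496606 , -0.05177541,
       -0.10516409]), 'joint_efforts': array([-8.10264610e-04, -4.33891976e+01, -3.41830552e+01,  7.00323167e-02,
        3.89423710e-02, -1.43198322e-04]), 'ee_pos': array([0.13298129, 0.55891133, 0.25981607]), 'tcp_rot': array([[-7.33861059e-04, -9.72796557e-01,  2.31659925e-01],
       [-1.57457124e-03,  2.31660824e-01,  9.72795345e-01],
       [-9.99998491e-01,  3.49131567e-04, -1.70174434e-03]]), 'force': array([-0.30510917,  0.4822316 ,  0.6705308 ]), 'moment': array([-0.00976443,  0.01040965,  0.00452401]), 'opening': 1.001818976135736}
scene [[391.66049932   0.         324.67061285]
 [  0.         391.66049932 197.85217375]
 [  0.           0.           1.        ]] [-0.08907831  0.          0.          0.          0.        ] [[ 0.21439652  0.60860228 -0.76396165  1.22115507]
 [ 0.97670486 -0.1263423   0.173451   -0.23631887]
 [ 0.00904201 -0.78335234 -0.62151215  0.6789766 ]
 [ 0.          0.          0.          1.        ]]
top [[467.14411249   0.         316.82964493]
 [  0.         467.14411249 203.73103549]
 [  0.           0.           1.        ]] [-0.05709943  0.          0.          0.          0.        ] [[-0.01542932 -0.99348219  0.11293834  0.39279114]
 [-0.99959753  0.01263703 -0.02539833 -0.06173489]
 [ 0.02380559 -0.11328476 -0.99327733  1.14237208]
 [ 0.          0.          0.          1.        ]]
```

View pics/scene0.png

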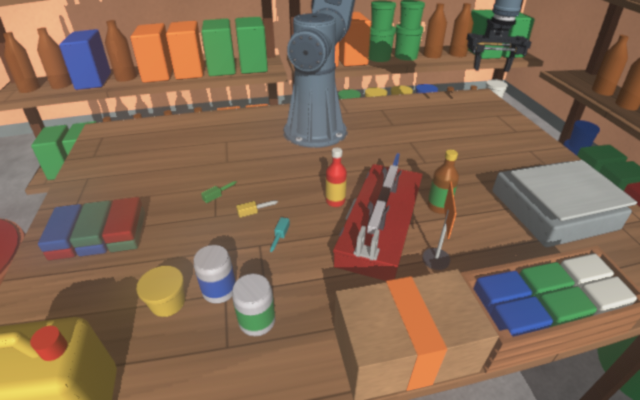

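View pics/top0.png

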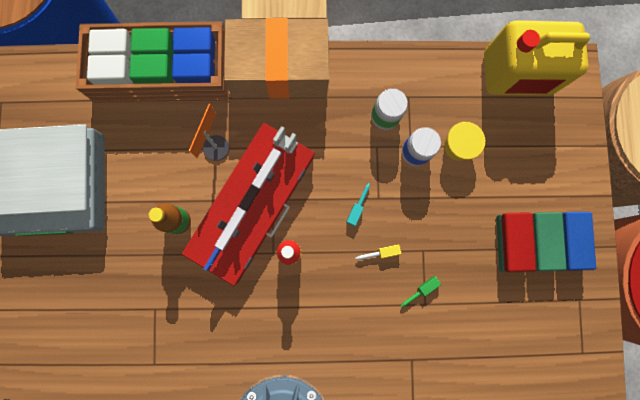

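```bash
cat > h.py <<'E'
import numpy as np,cv2
def load(p): return dict(np.load(p))
def rays(f,uv):
    uv=np.array(uv,float).reshape(-1,1,2)
    n=cv2.undistortPoints(uv,f["mtx"],f["distortion"]).reshape(-1,2)
    T=f["cam_to_world"]; d=np.c_[n,np.ones(len(n))]@T[:3,:3].T
    return T[:3,3],d
def onz(f,uv,z):
    o,d=rays(f,uv); return o+d*((z-o[2])/d[:,2])[:,None]
def proj(f,P):
    T=np.linalg.inv(f["cam_to_world"]);P=np.array(P,float).reshape(-1,3)
    return cv2.projectPoints(P,cv2.Rodrigues(T[:3,:3])[0],T[:3,3],f["mtx"],f["distortion"])[0].reshape(-1,2)
def tri(f1,a,f2,b):
    o1,d1=rays(f1,a);o2,d2=rays(f2,b);d1=d1[0];d2=d2[0]
    A=np.c_[d1,-d2];t=np.linalg.lstsq(A,o2-o1,rcond=None)[0]
    p,q=o1+t[0]*d1,o2+t[1]*d2
    return (p+q)/2,np.linalg.norm(p-q)
def comps(f,lo,hi,roi,amin=15):
    hsv=cv2.cvtColor(f["frame"],cv2.COLOR_RGB2HSV);m=cv2.inRange(hsv,lo,hi)
    k=np.zeros_like(m);x0,y0,x1,y1=roi;k[y0:y1,x0:x1]=255;m&=k
    n,l,s,c=cv2.connectedComponentsWithStats(m)
    return m,l,[(i,s[i][4],c[i]) for i in range(1,n) if s[i][4]>=amin]
def axis(m):
    y,x=np.nonzero(m);P=np.c_[x,y].astype(float);c=P.mean(0);v=np.linalg.svd(P-c,full_matrices=False)[2][0];t=(P-c)@v
    return c,c+v*t.min(),c+v*t.max()
E
python3 - <<'E'
from h import *
T=load("pics/top0.npz");S=load("pics/scene0.npz")
R=lambda f,r,k:cv2.resize(f["frame"][r[1]:r[3],r[0]:r[2],::-1],None,fx=k,fy=k,interpolation=cv2.INTER_CUBIC)
a=R(T,(170,100,330,300),3);b=R(S,(325,140,475,280),2.7)[:378,:]
c=R(T,(340,180,450,310),1.8)[:,:]
W=np.zeros((600,800,3),np.uint8);W[:600,:320*3//2+0]=a[:, :480];
b=cv2.resize(b,(320,299));W[:299,480:]=b;c=cv2.resize(c,(254,300));W[300:,480:734]=c
cv2.imwrite("pics/crop1.png",W)
m,l,cs=comps(T,(15,120,120),(35,255,255),(340,180,450,310));print("yel top",cs)
m,l,cs=comps(S,(15,120,120),(35,255,255),(225,190,280,225));print("yel scene",cs)
for n,f,r in(("T",T,(175,110,320,290)),("S",S,(330,150,425,280))):
    m,l,cs=comps(f,(0,170,60),(8,255,255),r);print(n,"red",cs)
    M=cv2.morphologyEx((m),cv2.MORPH_CLOSE,np.ones((25,25)))
    c=max(cv2.findContours(M,0,2)[0],key=cv2.contourArea);print(cv2.approxPolyDP(c,5,True).reshape(-1,2).tolist(), cv2.minAreaRect(c))
    m,l,cs=comps(f,(105,120,80),(125,255,255),r);print(n,"blue",cs)
E
```

```text
yel top [(79, np.int32(250), array([390.024, 250.588]))]
yel scene [(1, np.int32(276), array([246.35507246, 208.67028986]))]
T red [(1, np.int32(7646), array([247.43512948, 206.10750719])), (2, np.int32(321), array([288.37383178, 251.70404984]))]
[[265, 123], [182, 252], [233, 285], [250, 256], [277, 256], [286, 264], [299, 256], [294, 241], [277, 239], [277, 215], [314, 152], [300, 143], [278, 143], [277, 130]] ((265.3238220214844, 213.67599487304688), (102.45306396484375, 156.86611938476562), 31.534791946411133)
T blue [(1, np.int32(99), array([211.16161616, 259.03030303]))]
S red [(1, np.int32(268), array([336.93656716, 172.5261194 ])), (2, np.int32(48), array([335.97916667, 203.1875    ])), (8, np.int32(37), array([385.89189189, 263.24324324]))]
[[339, 159], [330, 167], [332, 205], [342, 202], [345, 171]] ((337.5, 182.0), (15.0, 46.0), 0.0)
S blue []
```

View pics/crop1.png

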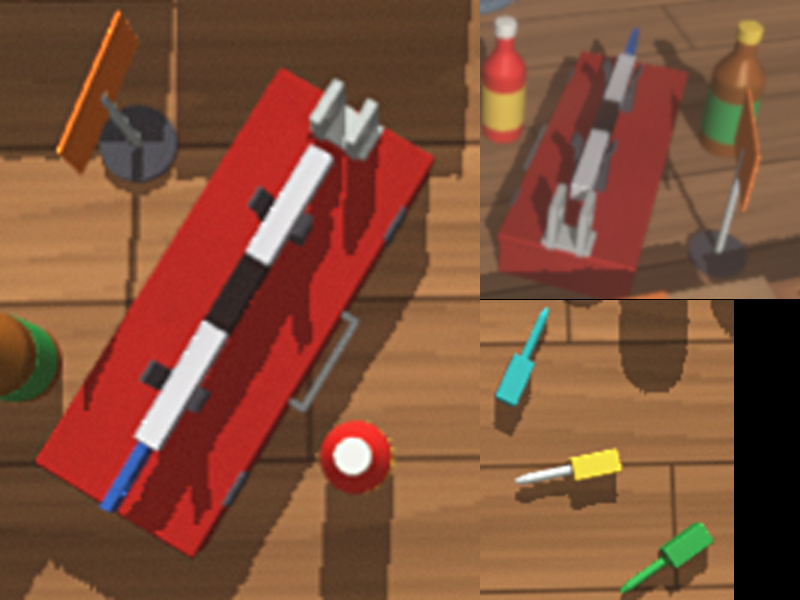

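```bash
python3 - <<'E'
from h import *
np.set_printoptions(precision=4,suppress=True)
T=load("pics/top0.npz");S=load("pics/scene0.npz")
c=onz(T,[(265,123),(182,252),(233,285),(314,152)],.06);print("corners",c)
print("len",np.linalg.norm(c[0]-c[1]),np.linalg.norm(c[3]-c[2]),np.linalg.norm(c[0]-c[3]),np.linalg.norm(c[1]-c[2]))
o=c.mean(0);x=(c[0]-c[1])+(c[3]-c[2]);x/=np.linalg.norm(x);y=np.array([-x[1],x[0],0])
print("box",o,"yaw",np.degrees(np.arctan2(x[1],x[0])))
# bar: white tube pieces
m,l,cs=comps(T,(0,0,150),(180,60,255),(205,140,285,250),60);print(cs)
W=np.isin(l,[i for i,a,_ in cs if a>60]) & (np.arange(400)[:,None]>147)
a=axis(W);print("tube px",a);p=onz(T,a,.106);print("tube",p,(p-o)@x,(p-o)@y, np.linalg.norm(p[2]-p[1]))
mb,_,cb=comps(T,(105,120,80),(125,255,255),(175,110,320,290));a=axis(mb);print("eye px",a);p=onz(T,a,.112);print("tab",(p-o)@x,(p-o)@y)
ms,ls,_=comps(T,(0,0,0),(180,255,70),(235,180,262,215));i=np.argmax(np.bincount(ls[ls>0]));a=axis(ls==i);print('sleeve',a);p=onz(T,a,.108);print(p,(p-o)@x,(p-o)@y)
for n,uv,z in(("ketchup cap",(288,252),.165),("oil cap",(156,215),.175),("foot",(216,148),.005),("card top a",(210,105),.19),("card top b",(190,153),.19),("yokeEars",(282,137),.116),("ear2",(292,144),.116)):
    p=onz(T,[uv],z)[0];print(n,p,"box",(p-o)@x,(p-o)@y)
# pin
m,l,cs=comps(T,(15,120,120),(35,255,255),(340,180,450,310),100);a=axis(np.isin(l,[cs[0][0]]));
mw,lw,cw=comps(T,(0,0,140),(180,70,255),(345,240,385,270),15);b=axis(mw);print("handle",a,"shaft",b)
print(onz(T,a,.024),onz(T,b,.014))
print("tri handle",tri(T,[a[0]],S,[cs and (246.4,208.7)]))
E
```

```text
corners [[ 0.7107  0.0309  0.06  ]
 [ 0.408   0.2228  0.06  ]
 [ 0.3314  0.1051  0.06  ]
 [ 0.639  -0.0846  0.06  ]]
len 0.3583947269712278 0.3614568649355352 0.1359925146101586 0.1403999122341057
box [0.5223 0.0686 0.06  ] yaw -32.01191760774438
[(3, np.int32(373), array([265.9464, 167.7239])), (4, np.int32(412), array([229.5121, 228.0825]))]
tube px (array([246.8242, 199.4025]), array([277.0126, 149.4038]), array([217.7956, 247.4804]))
tube [[ 0.5223  0.0678  0.106 ]
 [ 0.6354 -0.0001  0.106 ]
 [ 0.4163  0.1317  0.106 ]] [ 0.0005  0.1323 -0.1233] [-0.0006  0.0018 -0.0026] 0.255712408533126
eye px (array([211.1616, 259.0303]), array([217.5492, 248.3278]), array([204.8933, 269.5331]))
tab [-0.1517 -0.1247 -0.1781] [-0.0047 -0.0041 -0.0052]
sleeve (array([248.9262, 197.6967]), array([255.3701, 186.8446]), array([242.3232, 208.8168]))
[[0.5259 0.0629 0.108 ]
 [0.5501 0.0485 0.108 ]
 [0.5011 0.0775 0.108 ]] [ 0.006   0.0342 -0.0227] [-0.0029 -0.0022 -0.0036]
ketchup cap [ 0.4036 -0.0252  0.165 ] box -0.050918688909398165 -0.14236604177732745
oil cap [0.4835 0.2479 0.175 ] box -0.12795001200725484 0.13151425915140033
foot [0.6644 0.1572 0.005 ] box 0.07354559496886673 0.15055295823599385
card top a [0.7129 0.1354 0.19  ] box 0.12621794409012674 0.15779535111631326
card top b [0.6104 0.1755 0.19  ] box 0.018009588281942025 0.1373807361530699
yokeEars [ 0.6615 -0.012   0.116 ] box 0.16072084634808106 0.005480063281833036
ear2 [ 0.6451 -0.0343  0.116 ] box 0.15870028311020185 -0.022112959644571092
handle (array([390.024, 250.588]), array([400.9329, 248.6268]), array([378.653 , 252.6323])) shaft (array([367.1839, 255.0805]), array([379.1028, 252.4693]), array([354.9477, 257.7612]))
[[ 0.4047 -0.264   0.024 ]
 [ 0.4089 -0.2906  0.024 ]
 [ 0.4003 -0.2365  0.024 ]] [[ 0.3949 -0.2101  0.014 ]
 [ 0.4007 -0.2392  0.014 ]
 [ 0.389  -0.1804  0.014 ]]
tri handle (array([ 0.405 , -0.2646,  0.0129]), np.float64(0.0029243012672696416))
```

```bash
cat >> h.py <<'E'
from scipy.spatial.transform import Rotation as Ro
def go(p,ang,s=None):
    """row for a TCP target p, tool down, jaw z-axis at world angle ang (deg)"""
    from station import manip
    s=s or manip.sense();R=s["tcp_rot"]
    a=np.radians(ang);z=np.array([np.cos(a),np.sin(a),0]);x=np.array([0,0,-1.]);Rt=np.c_[x,np.cross(z,x),z]
    sh=R.T@(np.array(p)-s["ee_pos"]);w=Ro.from_matrix(R.T@Rt).as_rotvec(degrees=True)
    print("row",np.round(sh,4),np.round(w,2),"dist %.3f ang %.1f"%(np.linalg.norm(sh),np.linalg.norm(w)))
E
python3 - <<'E'
from h import *
np.set_printoptions(precision=4,suppress=True)
T=load("pics/top0.npz");S=load("pics/scene0.npz")
o=np.array([.5223,.0684,0])
print("exp sleeve px",proj(S,[.5223,.0684,.106]))
m,l,cs=comps(S,(0,0,0),(180,255,75),(370,180,400,210));print(cs)
m,l,cs=comps(S,(0,0,120),(180,60,255),(365,150,400,232),30);print(cs)
W=np.isin(l,[i for i,a,_ in cs if a>60]);a=axis(W);print(a)
mT,lT,cT=comps(T,(0,0,150),(180,60,255),(205,147,285,250),60)
for u in cT:
    print([ (tri(T,[u[2]],S,[v[2]]),) for v in cs])
go([.508,.077,.19],58.3)
E
```

```text
exp sleeve px [[383.7869 191.6419]]
[(1, np.int32(100), array([383.75, 194.07]))]
[(1, np.int32(201), array([390.3582, 175.9204])), (2, np.int32(315), array([375.854 , 216.7587]))]
(array([381.5039, 200.8508]), array([394.4032, 164.4344]), array([370.3981, 232.2037]))
[((array([0.5819, 0.034 , 0.1976]), np.float64(0.035034713118842944)),), ((array([0.5954, 0.0255, 0.096 ]), np.float64(0.0006954402006673215)),)]
[((array([0.4593, 0.1074, 0.1032]), np.float64(0.00184166968528417)),), ((array([ 0.4617,  0.1054, -0.0299]), np.float64(0.04612530863610142)),)]
row [ 0.0704 -0.4765 -0.3819] [18.3  -0.09 -0.  ] dist 0.615 ang 18.3
```

```bash
python3 -m crank '[[0,-0.477,-0.382,18.3,0,0],[0,-0.477,-0.382,18.3,0,0],[0,-0.477,-0.382,18.3,0,0],[0,-0.477,-0.382,18.3,0,0],[0,-0.477,-0.382,18.3,0,0],[0,-0.477,-0.382,18.3,0,0],[0,-0.477,-0.382,18.3,0,0],[0,-0.477,-0.382,18.3,0,0],[0,-0.477,-0.382,18.3,0,0],[0,-0.477,-0.382,18.3,0,0],[0,-0.477,-0.382,18.3,0,0],[0,-0.477,-0.382,18.3,0,0],[0,-0.477,-0.382,18.3,0,0],[0,-0.477,-0.382,18.3,0,0]]' 0.06 40; python3 - <<'E'
from h import *
go([.508,.077,.099],58.5)
E
```

```text
time_s: 1.85
ee_pos: [0.508, 0.0779, 0.2605]
tcp_rot: [[-0.0, -0.852, 0.524], [-0.001, 0.524, 0.852], [-1.0, -0.0, -0.001]]
force: [-0.0, -0.3, -0.3]
opening: 0.684
row [ 0.1615 -0.0004 -0.0006] [-0.09 -0.08  0.02] dist 0.161 ang 0.1
```

```bash
python3 -m crank '[[0.04,0,0,0,0,0],[0.08,0,0,0,0,0],[0.11,0,0,0,0,0],[0.135,0,0,0,0,0],[0.15,0,0,0,0,0],[0.161,0,0,0,0,0],[0.161,0,0,0,0,0]]' 0.06 40; python3 -m crank '[[0,0,0,0,0,0],[0,0,0,0,0,0],[0,0,0,0,0,0],[0,0,0,0,0,0],[0,0,0,0,0,0],[0,0,0,0,0,0]]' 0 40
```

```text
time_s: 2.72
ee_pos: [0.5077, 0.0779, 0.0992]
tcp_rot: [[-0.001, -0.852, 0.524], [-0.001, 0.524, 0.852], [-1.0, 0.0, -0.002]]
force: [-0.2, -0.6, 0.1]
opening: 0.677
time_s: 3.48
ee_pos: [0.5078, 0.0778, 0.0994]
tcp_rot: [[-0.001, -0.852, 0.524], [-0.001, 0.524, 0.852], [-1.0, 0.0, -0.002]]
force: [-1.7, -1.2, 3.4]
opening: 0.222
```

```bash
python3 - <<'E'
from station import manip
import cv2,numpy as np
print(manip.sense()["force"],manip.sense()["moment"],manip.sense()["opening"])
for n in("top",):
    f=manip.grab_frame(n);cv2.imwrite("pics/g1.png",cv2.resize(f["frame"][80:310,150:350,::-1],None,fx=2.5,fy=2.5))
E
```

```text
[-1.73465554 -1.15343595  3.44690127] [-0.13636941  0.18168898  0.05850341] 0.22188666982237007
```

View pics/g1.png

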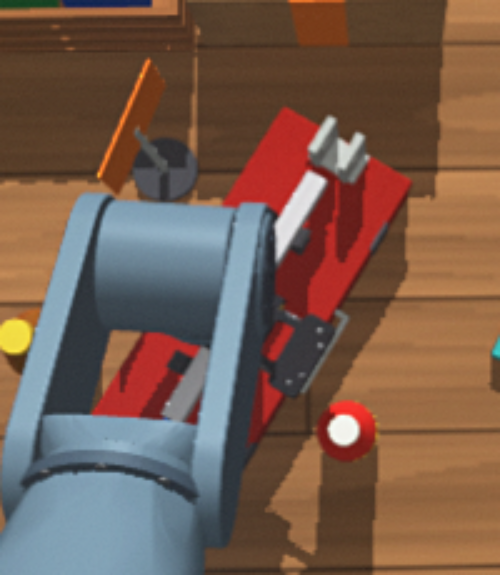

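The top view shows the jaws closed on the sleeve, with ketchup (cap at crop 345,430) and oil well clear. Lifting.

```bash
python3 -m crank '[[-0.015,0,0,0,0,0],[-0.03,0,0,0,0,0],[-0.06,0,0,0,0,0],[-0.09,0,0,0,0,0],[-0.12,0,0,0,0,0],[-0.15,0,0,0,0,0],[-0.16,0,0,0,0,0],[-0.16,0,0,0,0,0]]' ; python3 - <<'E'
from h import *
from station import manip
np.set_printoptions(precision=4,suppress=True)
s=manip.sense();print(s["force"],s["moment"],s["opening"],s["q"])
f=manip.grab_frame("scene");cv2.imwrite("pics/g2.png",cv2.resize(f["frame"][60:290,280:500,::-1],None,fx=2.5,fy=2.5))
E
```

```text
time_s: 4.53
ee_pos: [0.5081, 0.0781, 0.2599]
tcp_rot: [[0.0, -0.852, 0.524], [-0.001, 0.524, 0.852], [-1.0, -0.001, -0.001]]
force: [0.9, 0.7, -4.4]
opening: 0.216
[ 0.8508  0.6685 -4.3702] [ 0.0094 -0.0093 -0.0509] 0.21583169376561448 [ -4.4622   2.5426 100.7853  -0.0873  76.6562 -62.874 ]
```

View pics/g2.png

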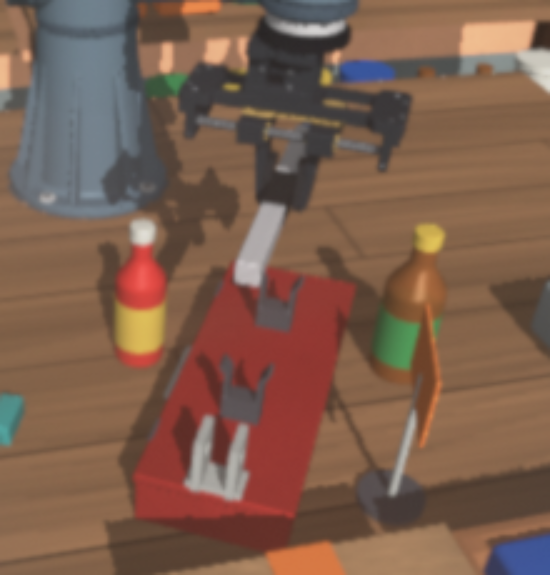

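```bash
python3 -m crank '[[0,-0.002,0,6,0,0],[0,-0.004,0,15,0,0],[0,-0.006,0,25,0,0],[0,-0.008,0,35,0,0],[0,-0.01,0,45,0,0],[0,-0.012,0,55,0,0],[0,-0.014,0,65,0,0],[0,-0.016,0,75,0,0],[0,-0.018,0,85,0,0],[0,-0.02,0,95,0,0],[0,-0.022,0,105,0,0],[0,-0.024,0,115,0,0],[0,-0.026,0,125,0,0],[0,-0.028,0,135,0,0],[0,-0.03,0,145,0,0],[0,-0.032,0,155,0,0],[0,-0.034,0,165,0,0],[0,-0.035,0,173,0,0],[0,-0.035,0,179,0,0],[0,-0.035,0,179,0,0]]'; cat > meas.py <<'E'
from h import *
from station import manip
import sys
np.set_printoptions(precision=4,suppress=True)
s=manip.sense();print(s["opening"],s["ee_pos"],"q6",s["q"][5],"force",s["force"])
for n in("top","scene"):
    f=manip.grab_frame(n);np.savez(f"pics/{n}{sys.argv[1]}.npz",**{k:np.array(v) for k,v in f.items()})
E
python3 meas.py 3; python3 - <<'E'
from h import *
R=lambda n,r,sz:cv2.resize(load(f"pics/{n}3.npz")["frame"][r[1]:r[3],r[0]:r[2],::-1],sz,interpolation=cv2.INTER_CUBIC)
cv2.imwrite("pics/g3.png",np.hstack([R("top",(190,70,350,230),(400,400)),R("scene",(320,90,480,250),(400,400))]))
E
```

```text
time_s: 7.08
ee_pos: [0.5365, 0.0598, 0.257]
tcp_rot: [[-0.005, 0.861, -0.508], [-0.001, -0.508, -0.861], [-1.0, -0.004, 0.003]]
force: [0.1, 0.4, -3.5]
opening: 0.223
0.22290749557080755 [0.5365 0.0598 0.257 ] q6 114.34450069227232 force [ 0.1052  0.3612 -3.4783]
```

View pics/g3.png

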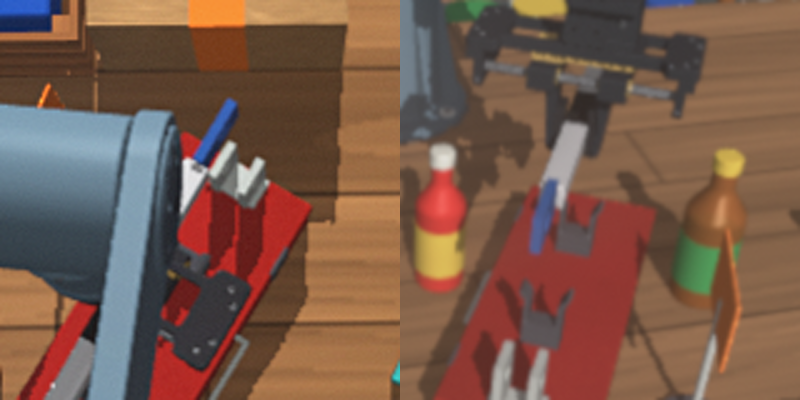

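```bash
python3 - <<'E'
from h import *
np.set_printoptions(precision=4,suppress=True)
T=load("pics/top0.npz")
f=T["frame"];hsv=cv2.cvtColor(f,cv2.COLOR_RGB2HSV)
roi=(200,120,310,255)
R=cv2.resize(f[120:170,255:315,::-1],None,fx=12,fy=12,interpolation=cv2.INTER_CUBIC)
cv2.imwrite("pics/yoke.png",R)
k=onz(T,[(263.7,172),(228.8,229)],.118);print("keepers",k,k.mean(0),np.degrees(np.arctan2(*(k[0]-k[1])[1::-1])),np.linalg.norm(k[0]-k[1]))
y=onz(T,[(285.7,138)],.116)[0];print("yoke",y)
u=np.array([np.cos(np.radians(-31.7)),np.sin(np.radians(-31.7)),0]);n=np.array([-u[1],u[0],0]);
print("yoke rel keepers",(y-k.mean(0))@u,(y-k.mean(0))@n)
# tab now, in air: top view, blue
T3=load("pics/top3.npz");S3=load("pics/scene3.npz")
for g,r in((T3,(255,100,300,150)),(S3,(360,150,390,200))):
    m,l,c=comps(g,(105,120,60),(125,255,255),r);a=axis(m);print("tab px",a,c)
    if g is T3: p=onz(g,a,.254+.016);print(p,np.degrees(np.arctan2(*(p[1]-p[2])[1::-1])))
E
```

```text
keepers [[0.5817 0.029  0.118 ]
 [0.456  0.1057 0.118 ]] [0.5189 0.0673 0.118 ] -31.393057159378845 0.14718986363546316
yoke [ 0.6591 -0.0203  0.116 ]
yoke rel keepers 0.1653242574417082 -0.0008952065003685478
tab px (array([276.2722, 122.6509]), array([283.0471, 110.5881]), array([269.4956, 134.7167])) [(1, np.int32(169), array([276.2722, 122.6509]))]
[[ 0.6495 -0.0086  0.27  ]
 [ 0.6733 -0.0218  0.27  ]
 [ 0.6259  0.0044  0.27  ]] -28.87674243283137
tab px (array([379.2, 166.7]), array([380.1189, 164.0411]), array([378.0532, 170.0184])) []
```

View pics/yoke.png

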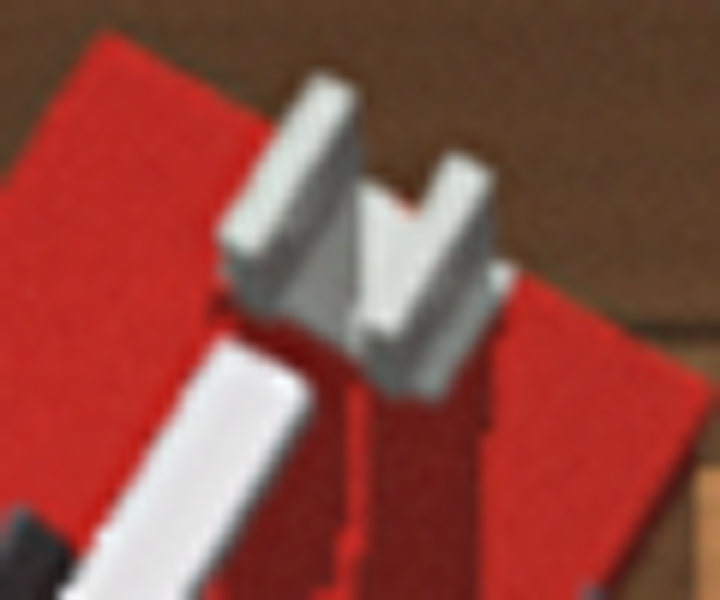

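```bash
python3 - <<'E'
from h import *
go([.543,.0554,.145],-121.5)
E
```

```text
row [0.1126 0.0079 0.0003] [1.06 0.17 0.16] dist 0.113 ang 1.1
```

```bash
python3 -m crank '[[0.02,0.008,0,1,0.2,0.2],[0.05,0.008,0,1,0.2,0.2],[0.08,0.008,0,1,0.2,0.2],[0.1,0.008,0,1,0.2,0.2],[0.113,0.008,0,1,0.2,0.2],[0.113,0.008,0,1,0.2,0.2],[0.113,0.008,0,1,0.2,0.2]]'; python3 meas.py 4; python3 - <<'E'
from h import *
np.set_printoptions(precision=4,suppress=True)
T=load("pics/top4.npz");S=load("pics/scene4.npz")
go([.543,.0554,.1],-121.5)
o=np.array([.5222,.0681,0]);t=np.radians(-31.5);u=np.array([np.cos(t),np.sin(t),0]);n=np.array([-u[1],u[0],0])
m,l,c=comps(T,(105,120,60),(125,255,255),(260,100,310,160));a=axis(m);p=onz(T,a,.158);print("tab box",(p-o)@u,(p-o)@n)
R=lambda f,r,sz:cv2.resize(f["frame"][r[1]:r[3],r[0]:r[2],::-1],sz,interpolation=cv2.INTER_CUBIC)
cv2.imwrite("pics/g4.png",np.hstack([R(T,(240,90,320,170),(400,400)),R(S,(330,170,430,270),(400,400))]))
E
```

```text
time_s: 8.05
ee_pos: [0.5439, 0.0556, 0.1455]
tcp_rot: [[0.002, 0.853, -0.521], [-0.0, -0.521, -0.853], [-1.0, 0.002, -0.001]]
force: [1.1, -0.2, -3.4]
opening: 0.225
0.2250096651296496 [0.5439 0.0556 0.1455] q6 114.80593210330126 force [ 1.0807 -0.1872 -3.4359]
row [ 0.0457 -0.0009  0.0007] [ 0.07 -0.08 -0.15] dist 0.046 ang 0.2
tab box [0.1583 0.1855 0.1306] [-0.0005  0.0002 -0.0011]
```

View pics/g4.png

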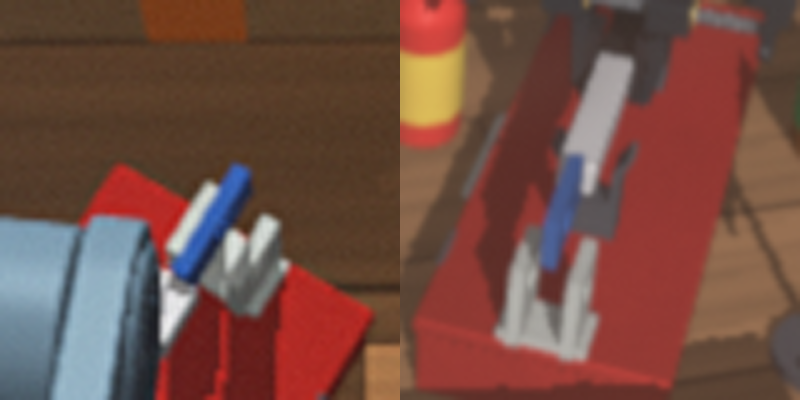

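Both views show the bar over the keepers with the tab aligned above the yoke gap (tab at 130.6–185.5 mm, y −0.5 mm of box). Lowering.

```bash
python3 -m crank '[[0.01,0,0.001,0,0,0],[0.02,0,0.001,0,0,0],[0.028,0,0.001,0,0,0],[0.034,0,0.001,0,0,0],[0.038,0,0.001,0,0,0],[0.041,0,0.001,0,0,0],[0.043,0,0.001,0,0,0],[0.044,0,0.001,0,0,0],[0.044,0,0.001,0,0,0]]'
```

```text
time_s: 9.28
ee_pos: [0.5437, 0.0547, 0.1018]
tcp_rot: [[0.003, 0.853, -0.521], [-0.0, -0.521, -0.853], [-1.0, 0.003, -0.001]]
force: [0.5, -0.4, -3.2]
opening: 0.224
```

```bash
python3 -m crank '[[0.001,0,0,0,0,0],[0.002,0,0,0,0,0],[0.002,0,0,0,0,0]]'; python3 -m crank '[[0,0,0,0,0,0],[0,0,0,0,0,0],[0,0,0,0,0,0],[0,0,0,0,0,0]]' 0.045 40; python3 -m crank '[[-0.02,0,0,0,0,0],[-0.05,0,0,0,0,0],[-0.09,0,0,0,0,0],[-0.13,0,0,0,0,0],[-0.15,0,0,0,0,0],[-0.15,0,0,0,0,0]]'; python3 - <<'E'
from h import *
go([.405,-.264,.25],10.5)
E
```

```text
time_s: 9.65
ee_pos: [0.5437, 0.0547, 0.0998]
tcp_rot: [[0.003, 0.853, -0.521], [-0.0, -0.521, -0.853], [-1.0, 0.003, -0.001]]
force: [-0.3, -0.4, -3.4]
opening: 0.221
time_s: 10.15
ee_pos: [0.5438, 0.0547, 0.0999]
tcp_rot: [[0.003, 0.853, -0.521], [-0.0, -0.521, -0.853], [-1.0, 0.003, -0.002]]
force: [0.4, -0.6, -1.0]
opening: 0.511
time_s: 10.9
ee_pos: [0.5443, 0.0546, 0.2518]
tcp_rot: [[0.007, 0.853, -0.521], [-0.001, -0.521, -0.853], [-1.0, 0.007, -0.003]]
force: [-0.0, 0.3, -0.0]
opening: 0.506
row [0.001  0.0472 0.3446] [-131.92    0.35   -0.41] dist 0.348 ang 131.9
```

```bash
python3 -m crank '[[0,0.003,0.02,-9,0,0],[0,0.006,0.05,-19,0,0],[0,0.01,0.075,-29,0,0],[0,0.014,0.1,-39,0,0],[0,0.018,0.125,-49,0,0],[0,0.021,0.15,-59,0,0],[0,0.025,0.18,-69,0,0],[0,0.029,0.21,-79,0,0],[0,0.033,0.24,-89,0,0],[0,0.037,0.27,-99,0,0],[0,0.04,0.3,-109,0,0],[0,0.044,0.325,-119,0,0],[0,0.047,0.345,-128,0,0],[0,0.047,0.345,-132,0,0],[0,0.047,0.345,-132,0,0],[0,0.047,0.345,-132,0,0]]'; python3 meas.py 5; python3 - <<'E'
from h import *
np.set_printoptions(precision=4,suppress=True)
T=load("pics/top5.npz");S=load("pics/scene5.npz")
go([.405,-.264,.015],10.5)
m,l,c=comps(T,(105,120,60),(125,255,255),(260,100,310,160));print("blue",c);a=axis(m);p=onz(T,a,.112)
o=np.array([.5222,.0681,0]);t=np.radians(-31.5);u=np.array([np.cos(t),np.sin(t),0]);n=np.array([-u[1],u[0],0]);print((p-o)@u,(p-o)@n)
R=lambda f,r,sz:cv2.resize(f["frame"][r[1]:r[3],r[0]:r[2],::-1],sz,interpolation=cv2.INTER_CUBIC)
cv2.imwrite("pics/g5.png",np.hstack([R(T,(200,100,350,280),(400,480)),R(S,(320,150,430,282),(400,480))]))
E
```

```text
time_s: 12.9
ee_pos: [0.4044, -0.2638, 0.2501]
tcp_rot: [[0.007, -0.182, 0.983], [0.0, 0.983, 0.182], [-1.0, -0.001, 0.006]]
force: [-0.7, -0.5, 0.2]
opening: 0.512
0.5123210223825291 [ 0.4044 -0.2638  0.2501] q6 -58.00046533532271 force [-0.6971 -0.4738  0.1988]
row [ 0.2356  0.0002 -0.0012] [0.05 0.39 0.09] dist 0.236 ang 0.4
blue [(1, np.int32(115), array([283.4  , 139.713]))]
[0.1576 0.1854 0.1311] [-0.0008 -0.0003 -0.0012]
```

View pics/g5.png

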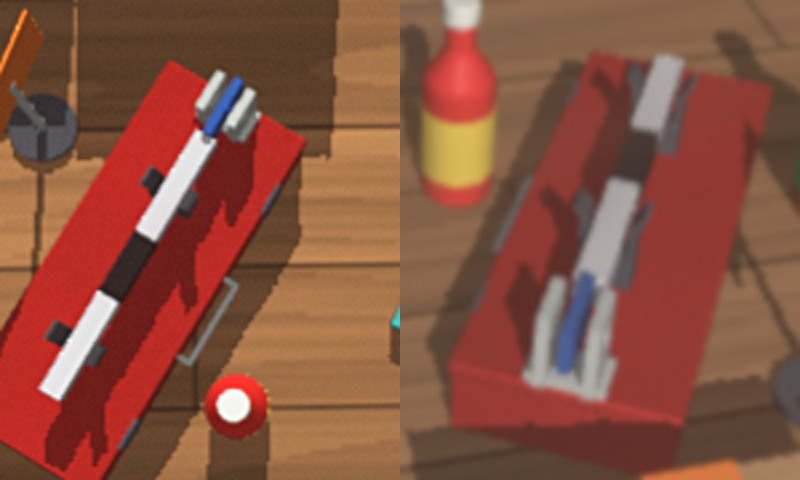

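Bar lies in both keepers, blue tab between the ears (top crop 222,108; scene crop 573,330). Now the pin: three pin shapes – teal (360,205), green (421,292), yellow handle with steel shaft (380,254); the last fits and was confirmed in the crop.

```bash
python3 -m crank '[[0.04,0,-0.001,0.5,0.4,0],[0.09,0,-0.001,0.5,0.4,0],[0.14,0,-0.001,0.5,0.4,0],[0.18,0,-0.001,0.5,0.4,0],[0.205,0,-0.001,0.5,0.4,0],[0.218,0,-0.001,0.5,0.4,0],[0.224,0,-0.001,0.5,0.4,0],[0.224,0,-0.001,0.5,0.4,0]]'; python3 -m crank '[[0,0,0,0,0,0],[0,0,0,0,0,0],[0,0,0,0,0,0],[0,0,0,0,0,0],[0,0,0,0,0,0]]' 0 40;  python3 -m crank '[[-0.02,0,0,0,0,0],[-0.05,0,0,0,0,0],[-0.09,0,0,0,0,0],[-0.13,0,0,0,0,0],[-0.15,0,0,0,0,0],[-0.15,0,0,0,0,0]]'; python3 meas.py 6;python3 - <<'E'
from h import *
np.set_printoptions(precision=4,suppress=True)
T=load("pics/top6.npz");S=load("pics/scene6.npz")
P=[[.405,-.264,.16],[.389,-.18,.16]];print(proj(T,P),proj(S,P))
R=lambda f,r,sz:cv2.resize(f["frame"][r[1]:r[3],r[0]:r[2],::-1],sz,interpolation=cv2.INTER_CUBIC)
cv2.imwrite("pics/g6.png",np.hstack([R(T,(320,180,440,300),(400,400)),R(S,(180,100,300,220),(400,400))]))
E
```

```text
time_s: 14.0
ee_pos: [0.4055, -0.2644, 0.027]
tcp_rot: [[0.001, -0.175, 0.985], [-0.002, 0.985, 0.175], [-1.0, -0.002, 0.0]]
force: [-0.2, 0.0, -0.8]
opening: 0.509
time_s: 14.62
ee_pos: [0.4059, -0.2648, 0.0277]
tcp_rot: [[0.001, -0.175, 0.985], [-0.003, 0.985, 0.175], [-1.0, -0.003, 0.001]]
force: [-0.4, 0.5, 6.2]
opening: 0.267
time_s: 15.38
ee_pos: [0.4064, -0.2651, 0.1792]
tcp_rot: [[0.004, -0.175, 0.985], [-0.006, 0.985, 0.175], [-1.0, -0.006, 0.003]]
force: [-0.3, 0.8, -0.7]
opening: 0.27
0.26960454162799946 [ 0.4064 -0.2651  0.1792] q6 -57.16807247660834 force [-0.327   0.7974 -0.7262]
[[401.5635 249.5601]
 [362.079  257.8832]] [[239.0927 161.9687]
 [272.9817 154.6659]]
```

View pics/g6.png

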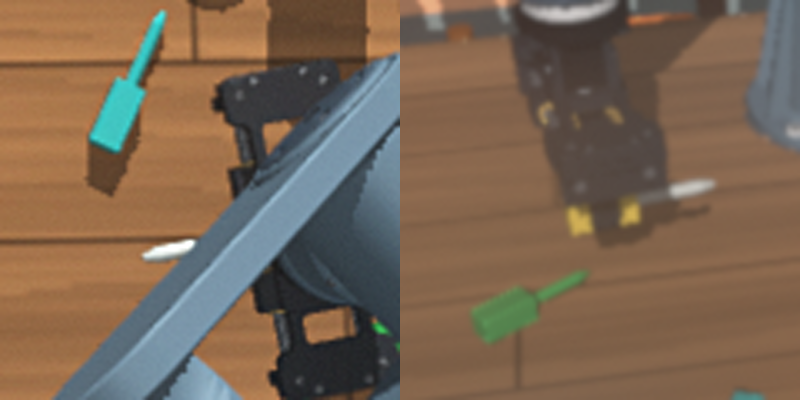

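```bash
python3 - <<'E'
from h import *
np.set_printoptions(precision=4,suppress=True)
T=load("pics/top6.npz");S=load("pics/scene6.npz")
m,l,c=comps(T,(0,0,150),(180,60,255),(355,245,382,265));print(c);a=axis(m);i=np.argmin([a[1][0],a[2][0]])+1;tt=a[i];print(a)
m,l,c=comps(S,(0,0,110),(180,70,255),(255,148,278,165));print(c);b=axis(m);print(b);ts=b[np.argmax([b[1][0],b[2][0]])+1]
print("tip",tri(T,[tt],S,[ts]))
p=onz(T,a[1:],.1635);print(p,np.degrees(np.arctan2(*(p[0]-p[1])[1::-1])))
from station import manip
s=manip.sense();print("ee",s["ee_pos"])
u=np.array([np.cos(np.radians(-31.5)),np.sin(np.radians(-31.5)),0]);n=np.array([-u[1],u[0],0])
Y=np.array([.5222,.0681,0])+.1652*u
print("yoke",Y,"pregrasp",Y-n*(.044+.08))
E
```

```text
[(1, np.int32(57), array([370.5965, 254.5789]))]
(array([370.5965, 254.5789]), array([378.171 , 252.6835]), array([362.8775, 256.5106]))
[(1, np.int32(73), array([266.5342, 156.    ]))]
(array([265.974 , 156.1169]), array([274.0772, 154.355 ]), array([254.8968, 158.5254]))
tip (array([ 0.3921, -0.1794,  0.1629]), np.float64(0.003959178054218969))
[[ 0.3993 -0.2137  0.1635]
 [ 0.3918 -0.1813  0.1635]] -77.06542043338753
ee [ 0.4053 -0.2639  0.1768]
yoke [ 0.6631 -0.0182  0.    ] pregrasp [ 0.5983 -0.1239  0.    ]
```

```bash
python3 - <<'E'
from h import *
go([.5983,-.1239,.13],-31.5)
E
```

```text
row [0.0466 0.1043 0.2145] [41.55  0.06  0.11] dist 0.243 ang 41.6
```

```bash
python3 -m crank '[[0,0.01,0.03,8,0,0],[0,0.03,0.07,18,0,0],[0,0.05,0.11,28,0,0],[0.01,0.07,0.15,38,0,0],[0.03,0.09,0.19,41.5,0,0],[0.04,0.104,0.2145,41.5,0,0],[0.047,0.104,0.2145,41.5,0,0],[0.047,0.104,0.2145,41.5,0,0],[0.047,0.104,0.2145,41.5,0,0]]'; python3 meas.py 7;python3 - <<'E'
from h import *
np.set_printoptions(precision=4,suppress=True)
T=load("pics/top7.npz");S=load("pics/scene7.npz")
go([.5983,-.1239,.111],-31.5)
from station import manip
s=manip.sense();print(s["ee_pos"])
n=np.array([.5225,.8526,0]);
tip=s["ee_pos"]+n*.085-[0,0,.0147];print("exp tip",tip,proj(T,tip),proj(S,tip),"hole",proj(T,[.6631,-.0182,.096]),proj(S,[.6631,-.0182,.096]))
R=lambda f,r,sz:cv2.resize(f["frame"][r[1]:r[3],r[0]:r[2],::-1],sz,interpolation=cv2.INTER_CUBIC)
cv2.imwrite("pics/g7.png",np.hstack([R(T,(260,110,340,190),(400,400)),R(S,(290,200,400,310),(400,400))]))
E
```

```text
time_s: 16.6
ee_pos: [0.5977, -0.125, 0.1295]
tcp_rot: [[0.0, 0.523, 0.853], [-0.002, 0.853, -0.523], [-1.0, -0.002, 0.001]]
force: [0.4, 0.2, -0.5]
opening: 0.27
0.27036596122402623 [ 0.5977 -0.125   0.1295] q6 8.67761658151547 force [ 0.4371  0.2113 -0.5108]
row [ 0.0192  0.0012 -0.0005] [-0.02  0.14  0.08] dist 0.019 ang 0.2
[ 0.5981 -0.1251  0.1302]
exp tip [ 0.6425 -0.0526  0.1155] [[300.1773 145.0963]] [[348.5312 229.2143]] hole [[285.1418 138.4943]] [[366.3439 240.1703]]
```

View pics/g7.png

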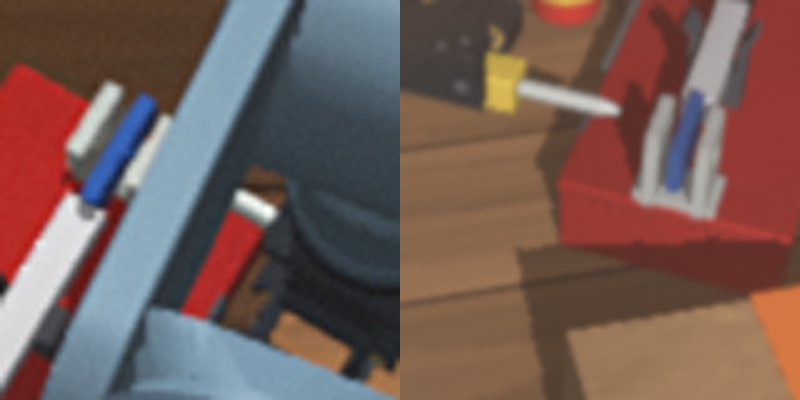

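```bash
python3 -m crank '[[0.008,0.001,0,0,0,0],[0.015,0.001,0,0,0,0],[0.019,0.001,0,0,0,0],[0.019,0.001,0,0,0,0],[0.019,0.001,0,0,0,0]]'; python3 meas.py 8;python3 - <<'E'
from h import *
np.set_printoptions(precision=4,suppress=True)
T=load("pics/top8.npz");S=load("pics/scene8.npz")
from station import manip
s=manip.sense();e=s["ee_pos"];n=s["tcp_rot"][:,1];print(e,n)
ax=lambda t:e+n*t-[0,0,.0147]
print("T exp",proj(T,[ax(t) for t in(.03,.05,.085)]));print("S exp",proj(S,[ax(t) for t in(.03,.05,.085)]))
m,l,c=comps(T,(0,0,120),(180,70,255),(304,144,318,158),5);print("T",c,axis(m))
b=S["frame"][:,:,::-1]
m,l,c=comps(S,(0,0,110),(180,75,255),(320,222,352,250),20);print("S",c);a=axis(l==max(c,key=lambda q:q[1])[0]);print(a)
for t in(.06,.085):
  J=[(proj(S,ax(t)+d)-proj(S,ax(t)))[0] for d in(np.array(n)*.001,s["tcp_rot"][:,2]*.001,np.array([0,0,.001]))];print("px/mm along,side,up",J)
# shaft line offset normal to expected axis
E=proj(S,[ax(.03),ax(.085)]);d=E[1]-E[0];d/=np.linalg.norm(d);N=np.array([-d[1],d[0]]);print("normal off px",[(q-E[0])@N for q in a],"along",[(q-E[1])@d for q in a],"up px",J[2]@N,J[1]@N)
E
```

```text
time_s: 17.32
ee_pos: [0.5988, -0.1243, 0.1112]
tcp_rot: [[0.001, 0.523, 0.852], [-0.002, 0.852, -0.523], [-1.0, -0.001, 0.003]]
force: [-0.4, 0.9, -0.6]
opening: 0.266
0.26594687996820143 [ 0.5988 -0.1243  0.1112] q6 8.782035899542569 force [-0.4206  0.8527 -0.6093]
[ 0.5988 -0.1243  0.1114] [ 0.5228  0.8525 -0.0013]
T exp [[320.6468 158.8691]
 [313.105  154.4509]
 [299.9388 146.7422]]
S exp [[324.2198 229.9251]
 [332.9765 232.0725]
 [348.5427 235.8823]]
T [(1, np.int32(31), array([310.2903, 152.3871]))] (array([310.2903, 152.3871]), array([306.3967, 149.973 ]), array([313.6922, 154.4964]))
S [(1, np.int32(153), array([335.4706, 233.0458]))]
(array([335.4706, 233.0458]), array([322.7457, 230.0978]), array([350.1293, 236.4417]))
px/mm along,side,up [array([0.443 , 0.1085]), array([-0.1414,  0.302 ]), array([ 0.0138, -0.3379])]
px/mm along,side,up [array([0.4492, 0.1098]), array([-0.1326,  0.3066]), array([ 0.0224, -0.3382])]
normal off px [np.float64(0.35462918600579085), np.float64(0.5184377360895909), np.float64(0.16592624525275745)] along [np.float64(-13.371619573578542), np.float64(-26.432514990105286), np.float64(1.674172436092278)] up px -0.33384487031194027 0.3293457907952934
```

```bash
python3 -m crank '[[0,0.004,-0.001,0,0,0],[0,0.01,-0.001,0,0,0],[0,0.015,-0.001,0,0,0],[0,0.02,-0.001,0,0,0],[0,0.024,-0.001,0,0,0],[0,0.028,-0.001,0,0,0],[0,0.03,-0.001,0,0,0],[0,0.03,-0.001,0,0,0]]'; python3 -m crank '[[0,0.004,0,0,0,0],[0,0.008,0,0,0,0],[0,0.012,0,0,0,0],[0,0.016,0,0,0,0],[0,0.018,0,0,0,0],[0,0.018,0,0,0,0]]'
```

```text
time_s: 18.42
ee_pos: [0.6137, -0.0981, 0.1114]
tcp_rot: [[0.002, 0.523, 0.853], [-0.003, 0.853, -0.523], [-1.0, -0.001, 0.003]]
force: [-0.5, -0.5, -1.2]
opening: 0.268
time_s: 19.18
ee_pos: [0.6232, -0.0826, 0.1113]
tcp_rot: [[0.002, 0.522, 0.853], [-0.003, 0.853, -0.522], [-1.0, -0.001, 0.003]]
force: [-0.8, -0.4, -0.7]
opening: 0.268
```

```bash
python3 -m crank '[[0,0.004,0,0,0,0],[0,0.008,0,0,0,0],[0,0.012,0,0,0,0],[0,0.016,0,0,0,0],[0,0.02,0,0,0,0],[0,0.023,0,0,0,0],[0,0.025,0,0,0,0],[0,0.025,0,0,0,0]]'; python3 -m crank '[[0,0.001,0,0,0,0],[0,0.002,0,0,0,0],[0,0.003,0,0,0,0],[0,0.003,0,0,0,0]]'
```

```text
time_s: 20.18
ee_pos: [0.6363, -0.0612, 0.1113]
tcp_rot: [[0.002, 0.522, 0.853], [-0.003, 0.853, -0.522], [-1.0, -0.001, 0.003]]
force: [-0.2, -0.5, -1.9]
opening: 0.266
time_s: 20.68
ee_pos: [0.6379, -0.0586, 0.1113]
tcp_rot: [[0.002, 0.522, 0.853], [-0.003, 0.853, -0.522], [-1.0, -0.001, 0.003]]
force: [-0.5, 0.2, -0.9]
opening: 0.27
```

```bash
python3 -m crank '[[0,0.001,0,0,0,0],[0,0.002,0,0,0,0],[0,0.003,0,0,0,0],[0,0.003,0,0,0,0]]'; python3 -m crank '[[0,0.0015,0,0,0,0],[0,0.003,0,0,0,0],[0,0.003,0,0,0,0]]'
```

```text
time_s: 21.18
ee_pos: [0.6395, -0.056, 0.1112]
tcp_rot: [[0.002, 0.522, 0.853], [-0.003, 0.853, -0.522], [-1.0, -0.001, 0.003]]
force: [-0.4, 0.5, -0.4]
opening: 0.269
time_s: 21.55
ee_pos: [0.6399, -0.0553, 0.1113]
tcp_rot: [[-0.001, 0.522, 0.853], [-0.006, 0.853, -0.522], [-1.0, -0.005, 0.002]]
force: [-6.8, -7.6, 3.1]
opening: 0.268
```

```bash
python3 -m crank '[[0.001,0.001,0,0,0,0],[0.001,0.0025,0,0,0,0],[0.001,0.0025,0,0,0,0]]'; python3 -m crank '[[0.001,0,0,0,0,0],[0.0025,0,0,0,0,0],[0.0025,0,0,0,0,0]]'
```

```text
time_s: 21.92
ee_pos: [0.6401, -0.0554, 0.1104]
tcp_rot: [[-0.004, 0.522, 0.853], [-0.009, 0.853, -0.522], [-1.0, -0.01, 0.001]]
force: [-7.4, -8.7, 3.2]
opening: 0.266
time_s: 22.3
ee_pos: [0.6403, -0.0556, 0.1087]
tcp_rot: [[-0.004, 0.522, 0.853], [-0.009, 0.853, -0.522], [-1.0, -0.01, 0.001]]
force: [-4.1, -2.8, 6.4]
opening: 0.269
```

```bash
python3 -m crank '[[0,0,0,0,0,0],[0,0,0,0,0,0],[0,0,0,0,0,0],[0,0,0,0,0,0]]' 0.05; python3 -m crank '[[-0.015,0,0,0,0,0],[-0.04,0,0,0,0,0],[-0.08,0,0,0,0,0],[-0.12,0,0,0,0,0],[-0.15,0,0,0,0,0],[-0.15,-0.06,0,0,0,0],[-0.15,-0.12,0,0,0,0],[-0.15,-0.18,0,0,0,0],[-0.15,-0.25,0,0,0,0],[-0.15,-0.25,0,0,0,0],[-0.15,-0.25,0,0,0,0]]'; python3 meas.py 9;python3 - <<'E'
from h import *
np.set_printoptions(precision=4,suppress=True)
T=load("pics/top9.npz");S=load("pics/scene9.npz")
R=lambda f,r,sz:cv2.resize(f["frame"][r[1]:r[3],r[0]:r[2],::-1],sz,interpolation=cv2.INTER_CUBIC)
cv2.imwrite("pics/g9.png",np.vstack([np.hstack([R(T,(250,110,330,190),(350,350)),R(S,(320,190,410,280),(350,350))]),np.hstack([R(T,(0,0,640,400),(350,219)),R(S,(0,0,640,400),(350,219))])]))
E
```

```text
time_s: 22.8
ee_pos: [0.6403, -0.0555, 0.1086]
tcp_rot: [[-0.004, 0.522, 0.853], [-0.009, 0.853, -0.522], [-1.0, -0.01, 0.001]]
force: [0.5, 0.6, 0.0]
opening: 0.568
time_s: 24.18
ee_pos: [0.5105, -0.2675, 0.2619]
tcp_rot: [[-0.003, 0.523, 0.852], [-0.009, 0.852, -0.523], [-1.0, -0.01, 0.002]]
force: [1.1, -0.9, 0.2]
opening: 0.57
0.5702220580577614 [ 0.5105 -0.2675  0.2619] q6 -7.510882394655841 force [ 1.0765 -0.9087  0.2268]
```

View pics/g9.png

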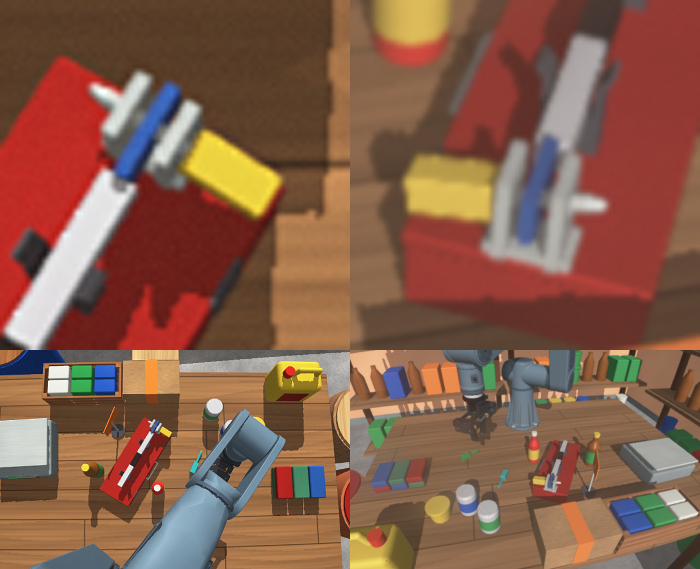

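```bash
python3 - <<'E'
from h import *
np.set_printoptions(precision=4,suppress=True)
T=load("pics/top9.npz");S=load("pics/scene9.npz");T0=load("pics/top0.npz");S0=load("pics/scene0.npz")
u=np.array([.8526,-.5225,0]);n=np.array([.5225,.8526,0]);Y=np.array([.6631,-.0182,.096])
m,l,c=comps(T,(15,120,120),(35,255,255),(285,130,320,165));a=axis(m);p=onz(T,a,.108);print("handle box-y",(p-Y)@n,"x",(p-Y)@u)
p=onz(T,[(271.4,130.2)],.096);print("tip y (41 if home)",(p-Y)@n,(p-Y)@u)
print("tip tri",(tri(T,[(271.4,130.2)],S,[(320+(607-350)*90/350,190+205*90/350)])))
for nm,A,B,r in(("ketchup",T0,T,(270,235,305,268)),("oil",T0,T,(145,200,195,240)),("tinsS",S0,S,(190,240,280,340)),("tubS",S0,S,(130,260,188,320)),("tintop",T0,T,(365,85,410,128))):
    x0,y0,x1,y1=r;d=np.abs(A["frame"][y0:y1,x0:x1].astype(int)-B["frame"][y0:y1,x0:x1]).mean();print(nm,"diff",d)
E
```

```text
handle box-y [-0.0487 -0.0226 -0.0963] x [-0.0036 -0.0017 -0.007 ]
tip y (41 if home) [0.0371] [0.0005]
tip tri (array([0.6827, 0.0156, 0.1003]), np.float64(0.005623732740666874))
ketchup diff 1.687157287157287
oil diff 1.559
tinsS diff 3.647777777777778
tubS diff 3.67816091954023
tintop diff 1.3719207579672696
```

Pin is through both ears and the eye, but the image says it may be up to ~3 mm short (tip at 37–39 mm against 41). I'll nudge the handle end with closed fingers until contact.

```bash
python3 - <<'E'
from h import *
go([.6045,-.111,.11],-31.5)
E
```

```text
row [ 0.1497  0.1826 -0.0014] [0.09 0.1  0.54] dist 0.236 ang 0.6
```

```bash
python3 -m crank '[[0,0.05,-0.001,0,0.1,0.5],[0,0.1,-0.001,0,0.1,0.5],[0,0.15,-0.001,0,0.1,0.5],[0,0.182,-0.001,0,0.1,0.5],[0.03,0.182,-0.001,0,0.1,0.5],[0.07,0.182,-0.001,0,0.1,0.5],[0.11,0.182,-0.001,0,0.1,0.5],[0.14,0.182,-0.001,0,0.1,0.5],[0.15,0.182,-0.001,0,0.1,0.5],[0.15,0.182,-0.001,0,0.1,0.5]]' 0 20; python3 -m crank '[[0,0.005,0,0,0,0],[0,0.01,0,0,0,0],[0,0.015,0,0,0,0],[0,0.019,0,0,0,0],[0,0.022,0,0,0,0],[0,0.022,0,0,0,0]]'
```

```text
time_s: 25.52
ee_pos: [0.6048, -0.1105, 0.1096]
tcp_rot: [[-0.001, 0.52, 0.854], [-0.0, 0.854, -0.52], [-1.0, -0.001, -0.001]]
force: [0.1, 0.5, -0.6]
opening: 0.002
time_s: 26.28
ee_pos: [0.6163, -0.0915, 0.1096]
tcp_rot: [[-0.001, 0.52, 0.854], [-0.0, 0.854, -0.52], [-1.0, -0.001, -0.001]]
force: [0.5, 0.4, 0.1]
opening: 0.0
```

```bash
python3 -m crank '[[0,0.002,0,0,0,0],[0,0.004,0,0,0,0],[0,0.006,0,0,0,0],[0,0.006,0,0,0,0]]'; python3 -m crank '[[0,0.001,0,0,0,0],[0,0.002,0,0,0,0],[0,0.003,0,0,0,0],[0,0.003,0,0,0,0]]';python3 -m crank '[[0,0.001,0,0,0,0],[0,0.002,0,0,0,0],[0,0.003,0,0,0,0],[0,0.003,0,0,0,0]]'
```

```text
time_s: 26.78
ee_pos: [0.6193, -0.0869, 0.1096]
tcp_rot: [[-0.001, 0.52, 0.854], [-0.001, 0.854, -0.52], [-1.0, -0.002, -0.001]]
force: [-0.3, -3.1, 0.6]
opening: 0.005
time_s: 27.28
ee_pos: [0.62, -0.0865, 0.1097]
tcp_rot: [[-0.004, 0.52, 0.854], [-0.004, 0.854, -0.52], [-1.0, -0.005, -0.001]]
force: [-6.1, -10.1, 2.1]
opening: 0.006
time_s: 27.78
ee_pos: [0.6202, -0.0865, 0.1096]
tcp_rot: [[-0.007, 0.52, 0.854], [-0.008, 0.854, -0.52], [-1.0, -0.01, -0.002]]
force: [-7.5, -11.9, 2.3]
opening: 0.003
```

```bash
python3 -m crank '[[0,-0.015,0,0,0,0],[0,-0.05,0,0,0,0],[-0.05,-0.1,0,0,0,0],[-0.1,-0.15,0,0,0,0],[-0.15,-0.2,0,0,0,0],[-0.15,-0.22,0,0,0,0],[-0.15,-0.22,0,0,0,0]]'; python3 meas.py 10;python3 - <<'E'
from h import *
T=load("pics/top10.npz");S=load("pics/scene10.npz")
R=lambda f,r,sz:cv2.resize(f["frame"][r[1]:r[3],r[0]:r[2],::-1],sz,interpolation=cv2.INTER_CUBIC)
cv2.imwrite("pics/g10.png",np.hstack([R(T,(250,110,330,190),(400,400)),R(S,(320,190,410,280),(400,400))]))
u=np.array([.8526,-.5225,0]);n=np.array([.5225,.8526,0]);Y=np.array([.6631,-.0182,.096])
m,l,c=comps(T,(15,120,120),(35,255,255),(285,130,320,165));p=onz(T,axis(m),.108);print("handle box-y",(p-Y)@n)
E
```

```text
time_s: 28.65
ee_pos: [0.5065, -0.2757, 0.2641]
tcp_rot: [[-0.003, 0.523, 0.852], [-0.01, 0.852, -0.523], [-1.0, -0.01, 0.003]]
force: [0.5, 0.5, -0.3]
opening: 0.003
0.002704024362944019 [ 0.5065 -0.2757  0.2641] q6 -8.398636106056427 force [ 0.5315  0.4914 -0.3295]
handle box-y [-0.04769595 -0.02225571 -0.07285404]
```

```bash
python3 -c "
from station import manip
print(manip.job_done())"
```

```text
the job is handed in; nothing more can be done
None
```

The locking bar is turned end for end and lies in both keepers with the blue eye between the yoke's ears. The yellow-handled pin is through both ears and the eye, and the gripper has let go. I handed the job in at about 29 s of the 72 s allowed.

**Bar:** I lifted it to an axis height of about 0.257 m, above the 190 mm card top, before turning it 180°, and felt no contact on the way. After laying it down, the tab measured 131–185 mm along the box (130–185 intended) and within about 1 mm sideways.

**Pin:** I pushed it in until it stopped at about 10 N. After letting go, I nudged the handle end with closed fingers. It moved about 1 mm at most and then held firm at about 14 N, so I take the shoulder to be against the ear.

**Surroundings:** The view before the nudge showed the ketchup, oil, tins and tub standing where they were, and image differences from the start were small.

**Checks that disagreed or failed:**
- **Pin depth:** The pictures put the pin 2–4 mm short of fully home. Before the nudge the tip read 37–39 mm against 41. After it, the shoulder read about −22 mm against −19. That is within about two pixels, and the drooping handle skews it, so I trusted the force stop.
- **Last picture:** The viewer's 12-picture limit was used up, so I could not look at the final one. The check after the nudge was the handle measurement alone.

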